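Find the flat pressing plate with a straightedge

TASK

One of the two steel pressing plates on the wooden board has bowed up in the middle and the other is flat: lay the straightedge lengthwise along the middle of a plate, let go of it, and press it down with closed fingers first near its left end and then near its right end, gently (about 5 to 15 N, held for a second each), to feel whether it rocks. If it rocks, lift it over to the other plate and press both ends there in the same way. Leave the straightedge lying centred along the flat plate, on which it passed both presses without rocking, and do not disturb the other things.

Things in the scene. Friction and masses are not known exactly. Their poses are not given: they have to be found in the camera images.
- straightedge_grip (a point): Centre line of the grip of the loose straightedge, 26 mm above its underside. The grip is brown wood, upright in the middle of the bar, 44 mm long (y), 16 mm wide (x: take it across this), from 8 to 42 mm above the underside. y runs along the bar, z up. The bar's top, where it is pressed, is 18 mm below this point; its ends, both alike, are 85 mm off along y.
- straightedge: The same straightedge, a steel bar 170 (y) x 24 x 8 mm, 0.3 kg; origin at the centre of its underside. Laid on the middle of the bowed plate it balances on the top of the bow; a pressed end goes down by about 3 mm (a lean of 0.04 rad) with under 1 N and then stops hard, so does the other. Let go, it may lean or balance. On the flat plate it stays level within 0.005 rad.
- board: Plywood board fixed to the worktop, 170 (x) x 270 (y) x 12 mm, origin at the centre of its underside. It carries the two fixed plates, side by side, with their length along its y; +y is the left end as the robot sees it, -y the right. One plate is flat; the other is bowed up by 3.6 mm, its ends 1.8 mm lower and its middle 1.8 mm higher than the flat one. Which lies near and which far varies.
- near_place (a point): Centre of the face of the plate nearer to the robot, 18 mm above the board's top, 30 mm above the worktop; axes as the board's. Both plates are grey steel, 190 (y) x 50 (x) mm, with a scribed line across the middle, and look alike.
- far_place (a point): Centre of the face of the plate farther from the robot, 84 mm from the other along the board's x, same height and axes.
- plaque_2: Bystander: framed picture plaque, 120 x 90 x 15 mm, lying on the worktop, origin at the centre of its underside.
- sanding_block: Bystander: sanding block, 40 x 90 x 31 mm, on the worktop, origin at the centre of its underside.
- masking_tape: Bystander: roll of masking tape, 91 mm across, 19 mm high, flat on the worktop, origin at the centre of its underside.
- eraser: Bystander: eraser, 23 x 44 x 12 mm, on the left margin of the board, origin at the centre of its underside.

How it is judged:
By the outcome, as a careful person would: the job done as asked, in the order asked, and still so for the second after the job is handed in, with the robot touching nothing.
It also fails if it takes over 72 s, if anything falls off the work surface, if the arm or the gripper's body presses on something with over 40 N, if the wrist force passes 120 N, or if a joint passes its speed limit or range.

ROBOT

A 7-joint arm with a two-finger parallel gripper is mounted at the origin on a cart in front of the work surface, level with it; the furniture and walls round the work are solid. World frame = base frame: x ahead of the robot, y to its left, z up, the work surface at z = 0. Lengths are in m, angles in rad, forces in N, time in s.
With the tool pointing down it reaches from about 0.4 to 0.85 m from the base axis. Payload 10.4 kg.
Tool frame: the origin (TCP) lies between the finger pads; the fingertips stand 17 mm ahead of it and the grasp point (between the pads) lies 2 mm behind it; z points along the fingers, y is the line along which they close (so a half turn about z gives the same grasp; the last joint's range is limited). The gripper opens to 85 mm and grips with 20 to 120 N. Pads are 22 mm wide; open, the fingers measure 114 mm over their backs; the gripper's body (76 mm by 85 mm) begins 54 mm behind the grasp point. The pads swing forward as they close: fully open they stand 13 mm farther back than shut.
Start: joints at [1.309, 0.332, -0.065, 1.46, 0.022, 1.35, -0.088], TCP at [0.148, -0.607, 0.248] pointing down, gripper open.
Joint ranges: [-2.6, 2.6], [-0.5, 2.12], [-1.47, 1.34], [0.16, 2.42], [-1.27, 4.41], [0.06, 2.06], [-2.6, 2.6]. Speed limits (rad/s): [2.22, 2.22, 2.79, 2.79, 3.14, 3.14, 3.14].

INTERFACE

Orientations are given as a unit quaternion [x, y, z, w].
In Python, from workcell import readout, imaging, manip gives the robot as it stands. The module is installed in compiled form; this text tells all that it offers.
- The arm moves only by the shell command python3 -m crank 'ROWS' [OPENING] [FORCE]. ROWS is JSON, a list of rows, each a list of 4 numbers: the shift along the tool's x, y, z as a fraction of full scale, then the turn about the tool's z as a fraction of full scale. In form: [[x, y, z, yaw], ...]. A call has 1 to 5 rows; each row is the pose to reach, as a shift and turn from the pose commanded when the call began, along the tool's axes at that moment; what a row does not reach only later rows make up. Full scale, the value 1, is 400 mm for a shift and 60 degrees for a turn. A row lasts 1/12 s, in which the tool goes at most 41.7 mm and 7.16 degrees, less where a joint would pass 70% of its speed; a pose out of reach is approached as far as the arm can. A call with a number of a shift or a turn outside -1 to 1 is refused whole. A call with a gripper value outside its range is refused whole. OPENING is the gripper command: -1 is shut, 1 is fully open, values between are in proportion, set as the call begins (- or left out, the last holds). The fingers move at their own pace and stop on an object; FORCE is the grip in N (left out, the last holds). Time passes only in rows, so rows that repeat a pose let the fingers close. It gives the time, the measured TCP pose, the force, the opening and the grip force at its end, in the units of the state.
- readout.get_obs(): the state, without advancing time (a new reading comes with each control period).
- imaging.camera(name): name is "scene" or "top" or "wrist"; returns a dict with "color" (420x560x3 uint8, red, green, blue), "fx", "fy", "cx", "cy" (pixels), "rvec" (rotation vector, rad) and "tvec" (3), from world to camera coordinates, as OpenCV has them. Camera axes: x right, y down, z forward; pixel columns grow to the right and rows downward; lengths in m; the calibration is good to about 2 mm. A picture is of the moment at which its call begins. There is no depth.
- manip.hand_in(): hands the job in; it is judged then, once.
The state is a dict: "clock": time; "joint_pos": joint angles; "joint_velocities": joint speeds; "tau": joint torques, N m; "position": TCP position; "ee_rot": TCP orientation; "ft_force": force on the tool from outside, world axes, zero at the start; "torque": the same for the moment, N m; "grip_width": opening from 0.0 (shut) to 1.0 (fully open); "grasp_force": force on a finger pad.
Only numpy, scipy, OpenCV 4.12 (cv2) and the standard library are available. Lean on these libraries where they do the work, as an engineer would, in place of code of your own. Each camera call takes 0.05 s, during which the arm holds its last target. There are 200 camera calls.

## Working session

There is one attempt and no reset: what is moved stays moved. The work goes in short steps, Python scripts to look and compute and a shell command to move; the robot and the scene stay as the last step left them, time stands still between calls to the robot, and variables do not carry over. Pictures are saved under pics/ and viewed, at most 10 in all, crops included, and the job is handed in when it is done.

```bash
mkdir -p pics
cat > h.py <<'E'
import numpy as np, cv2
from scipy.spatial.transform import Rotation as R
from workcell import readout, imaging, manip
def snap(n,f):
    c=imaging.camera(n); cv2.imwrite('pics/'+f+'.png',c['color'][:,:,::-1]); np.save('pics/'+f+'.npy',{k:v for k,v in c.items()},allow_pickle=True); return c
def px2w(c,uv,z):
    Rm=cv2.Rodrigues(np.array(c['rvec'],float))[0]; t=np.array(c['tvec'],float).ravel()
    o=-Rm.T@t; d=Rm.T@np.array([(uv[0]-c['cx'])/c['fx'],(uv[1]-c['cy'])/c['fy'],1.])
    return o+d*(z-o[2])/d[2]
def load(f): return np.load('pics/'+f+'.npy',allow_pickle=True).item()
def w2px(c,p):
    return cv2.projectPoints(np.array([p],float),np.array(c['rvec'],float),np.array(c['tvec'],float),np.array([[c['fx'],0,c['cx']],[0,c['fy'],c['cy']],[0,0,1.]]),None)[0].ravel()
E
python3 - <<'E'
from h import *
for n in('scene','top'): snap(n,n+'0')
a=[cv2.imread(f'pics/{n}0.png') for n in('scene','top')]
o=readout.get_obs();print(o['position'],o['ee_rot'],R.from_quat(o['ee_rot']).as_matrix().round(3),o['clock'],o['ft_force'],o['grip_width'])
E
```

```text
[ 0.14775649 -0.60696403  0.24760558] [ 9.92879150e-01  1.19124320e-01 -1.05632350e-04 -6.15278732e-04] [[ 0.972  0.237 -0.   ]
 [ 0.237 -0.972  0.001]
 [-0.    -0.001 -1.   ]] 0.1 [-0.11446904 -0.65979128 -0.83380964] 1.0027695816461186
```

View pics/top0.png

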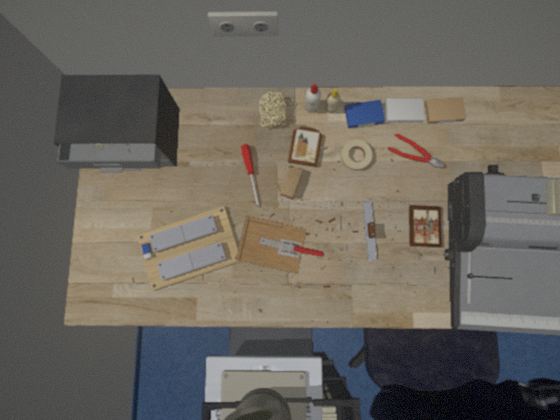

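View pics/scene0.png

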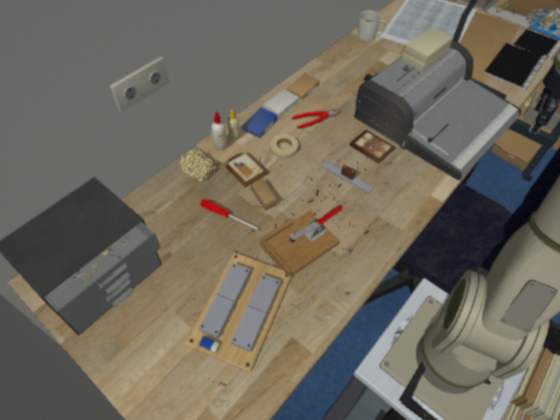

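The top view has the board around (188,248), with the near plate at about (194,262) and the far plate at about (185,233). The straightedge is at (371,230), running along the image column. I'll enlarge both.

Run:
```python
from h import *
a=cv2.imread('pics/top0.png')
p=cv2.resize(a[200:295,130:245],None,fx=4.5,fy=4.5,interpolation=cv2.INTER_CUBIC)
q=cv2.resize(a[195:270,340:400],None,fx=4.5,fy=4.5,interpolation=cv2.INTER_CUBIC)
o=np.zeros((430,520+270,3),np.uint8);o[:p.shape[0],:p.shape[1]]=p[:430];o[:q.shape[0],520:520+q.shape[1]]=q
cv2.imwrite('pics/crop1.png',o)
```

```text
(no output)
```

View pics/crop1.png

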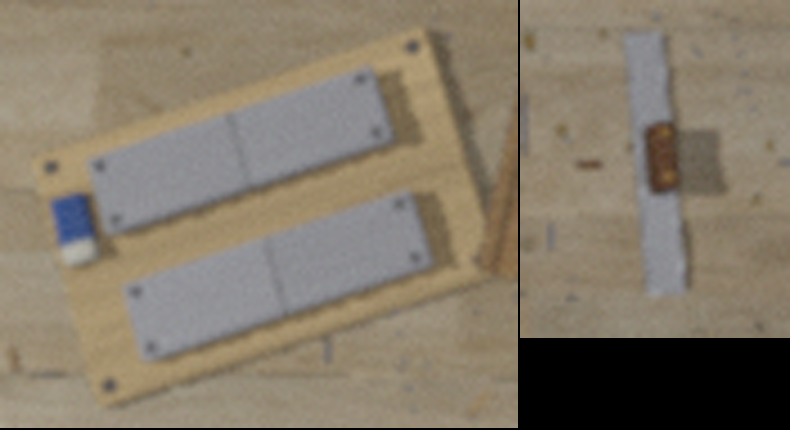

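In the crop, the far plate's screws are at (99,166),(361,79),(377,132),(116,220) and the near plate's at (136,292),(400,204),(415,257),(151,347). The bar runs from its top end at (644,33) to its bottom end at (667,292), with the grip top at (661,157).

Run:
```python
from h import *
c=load('top0')
P=lambda u,v:(130+u/4.5-.4,200+v/4.5-.4)
Q=lambda u,v:(340+(u-520)/4.5-.4,195+v/4.5-.4)
for n,s in(('far',[(99,166),(361,79),(377,132),(116,220)]),('near',[(136,292),(400,204),(415,257),(151,347)])):
    w=np.array([px2w(c,P(*k),.03) for k in s]);print(n,w.mean(0).round(4),'len',np.linalg.norm(w[0]-w[1]),np.linalg.norm(w[1]-w[2]))
    d=(w[0]+w[3]-w[1]-w[2]);print('yaxis ang',np.degrees(np.arctan2(d[1],d[0])))
a,b=px2w(c,Q(644,33),.008),px2w(c,Q(667,292),.008)
print('bar',(a+b)/2,np.linalg.norm(a-b),np.degrees(np.arctan2(*(a-b)[1::-1])),px2w(c,Q(661,157),.042))
print(px2w(c,P(65,230),.024))
```

```text
far [0.4898 0.2334 0.03  ] len 0.1750707514917345 0.03606652032203853
yaxis ang 108.9498151074132
near [0.4104 0.2059 0.03  ] len 0.1740645824483294 0.03489777205718365
yaxis ang 108.91362241648878
bar [ 0.50128979 -0.30572135  0.008     ] 0.1678938396687559 2.7980715671773457 [ 0.49930573 -0.30208827  0.042     ]
[0.43835955 0.34349277 0.024     ]
```

```bash
cat > go.py <<'E'
# usage: go.py x y z angle_of_tool_y_deg -> row values
import sys; from h import *
o=readout.get_obs(); M=R.from_quat(o['ee_rot']).as_matrix(); p=o['position']
a=np.degrees(np.arctan2(M[1,1],M[0,1]))
print('pos',p.round(4),'ang',round(a,2),'tilt',M[:,2].round(3),'F',np.round(o['ft_force'],1),'t',round(o['clock'],2),'w',round(o['grip_width'],3),'gf',np.round(o['grasp_force'],1),'j',np.round(o['joint_pos'],2))
if len(sys.argv)>1:
    x=list(map(float,sys.argv[1:])); d=M.T@(np.array(x[:3])-p); t=-((x[3]-a+180)%360-180)
    print('ROW',(d/.4).round(4),round(t/60,4),'rows',np.ceil(max(np.linalg.norm(d)/.0417,abs(t)/7.16)))
E
python3 -m crank '[[0.122,-0.375,-0.075,0],[0.122,-0.375,-0.075,0],[0.122,-0.375,-0.075,0],[0.122,-0.375,-0.075,0],[0.122,-0.375,-0.075,0]]' 1 60
python3 go.py 0.50 -0.302 0.19 -87.2
```

```text
clock: 0.52
position: [0.1613, -0.4454, 0.2799]
ee_rot: [0.993, 0.121, 0.0, 0.0]
ft_force: [0.4, -2.5, 0.8]
grip_width: 0.999
grasp_force: 0.0
pos [ 0.1613 -0.4454  0.2799] ang -76.1 tilt [ 0.001 -0.001 -1.   ] F [ 0.4 -2.5  0.8] t 0.52 w 0.999 gf 0.0 j [ 1.26 -0.01 -0.13  1.79 -0.    1.36 -0.2 ]
ROW [ 0.9081 -0.1449  0.2251] 0.185 rows 10.0
```

```bash
python3 -m crank '[[0.908,-0.145,0.1,0.185],[0.908,-0.145,0.1,0.185],[0.908,-0.145,0.1,0.185],[0.908,-0.145,0.1,0.185],[0.908,-0.145,0.1,0.185]]'
python3 go.py 0.50 -0.302 0.19 -87.2
```

```text
clock: 0.93
position: [0.3471, -0.371, 0.2562]
ee_rot: [1.0, 0.022, 0.0, 0.0]
ft_force: [0.8, -0.8, -0.3]
grip_width: 1.002
grasp_force: 0.0
pos [ 0.3471 -0.371   0.2562] ang -87.44 tilt [ 0. -0. -1.] F [ 0.8 -0.8 -0.3] t 0.93 w 1.002 gf 0.0 j [ 1.04  0.09 -0.33  1.74  0.03  1.32 -0.82]
ROW [ 0.3895 -0.1554  0.1655] -0.0041 rows 5.0
```

```bash
python3 -m crank '[[0.39,-0.155,0.165,-0.004],[0.39,-0.155,0.165,-0.004],[0.39,-0.155,0.165,-0.004],[0.39,-0.155,0.165,-0.004],[0.39,-0.155,0.165,-0.004]]' >/dev/null
python3 go.py 0.50 -0.304 0.028 -87.2
python3 - <<'E'
from h import *
c=snap('wrist','w1')
print(w2px(c,(.5,-.304,.042)),w2px(c,(.585,-.3,.008)),w2px(c,(.415,-.308,.008)))
E
```

```text
pos [ 0.5024 -0.2982  0.1876] ang -86.85 tilt [-0.001  0.004 -1.   ] F [-0.4  0.7 -0.7] t 1.35 w 0.999 gf 0.0 j [ 0.82  0.32 -0.43  1.63  0.14  1.22 -1.16]
ROW [-0.0066  0.0156  0.3989] 0.0059 rows 4.0
[284.92925712 203.98270233] [285.84710092  91.99512119] [283.42916453 283.1130513 ]
```

View pics/w1.png

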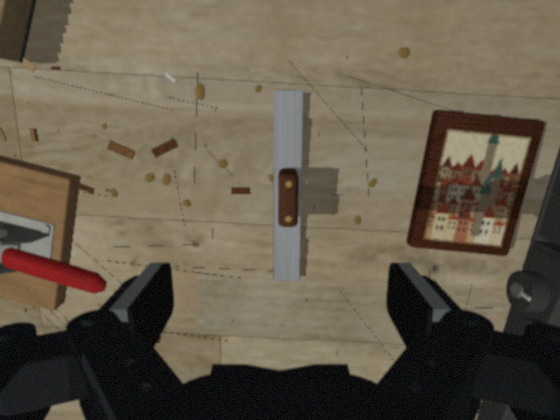

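The wrist view shows the bar from (289,91) to (287,279), with the grip top's centre at (288,198).

```bash
python3 - <<'E'
from h import *
c=load('w1')
a,b=px2w(c,(289.5,91),.008),px2w(c,(287,279.5),.008)
print((a+b)/2,np.linalg.norm(a-b),np.degrees(np.arctan2(*(a-b)[1::-1])),px2w(c,(288,198),.042))
E
python3 go.py 0.50 -0.306 0.028 -87.2
```

```text
[ 0.5024085  -0.30700983  0.008     ] 0.167245957037644 2.8097299876545976 [ 0.50493113 -0.30609874  0.042     ]
pos [ 0.5024 -0.2981  0.1873] ang -86.79 tilt [-0.001  0.004 -1.   ] F [-0.7  2.1 -0.6] t 1.4 w 0.998 gf 0.0 j [ 0.82  0.32 -0.43  1.63  0.14  1.22 -1.16]
ROW [-0.0067  0.0213  0.3981] 0.0068 rows 4.0
```

```bash
python3 -m crank '[[0,0.021,0.1,0.007],[0,0.021,0.2,0.007],[0,0.021,0.3,0.007],[0,0.021,0.34,0.007],[0,0.021,0.34,0.007]]' 0 60 >/dev/null
python3 go.py 0.503 -0.3065 0.032 -87.2
```

```text
pos [ 0.496  -0.3104  0.0496] ang -87.61 tilt [-0.007  0.004 -1.   ] F [-0.6  0.8  0.5] t 1.82 w 0.497 gf 0.0 j [ 0.8   0.47 -0.39  1.74  0.21  0.98 -1.2 ]
ROW [ 0.0183 -0.0088  0.0439] -0.0069 rows 1.0
```

```bash
python3 -m crank '[[0,0,0,0],[0,0,0,0]]' >/dev/null
python3 go.py 0.503 -0.3065 0.032 -87.2
```

```text
pos [ 0.5    -0.3123  0.0562] ang -87.61 tilt [ 0.002 -0.001 -1.   ] F [ 0.3 -0.1 -0. ] t 1.98 w 0.501 gf 0.0 j [ 0.8   0.46 -0.39  1.74  0.21  0.98 -1.2 ]
ROW [ 0.0079 -0.0142  0.0605] -0.0068 rows 1.0
```

```bash
python3 -m crank '[[0.007,-0.014,0.03,-0.007],[0.007,-0.014,0.055,-0.007],[0.007,-0.014,0.055,-0.007],[0.007,-0.014,0.055,-0.007],[0.007,-0.014,0.055,-0.007]]' >/dev/null
python3 go.py 0.503 -0.3065 0.032 -87.2
```

```text
pos [ 0.5018 -0.306   0.0326] ang -87.18 tilt [ 0. -0. -1.] F [0.5 0.  0.6] t 2.4 w 0.497 gf 0.0 j [ 0.79  0.49 -0.39  1.75  0.23  0.94 -1.22]
ROW [0.003  0.0014 0.0016] 0.0004 rows 1.0
```

Good. Close and lift.

```bash
python3 -m crank '[[0.003,0,0,0],[0.003,0,0,0],[0.003,0,0,0],[0.003,0,0,0],[0.003,0,0,0]]' -1 50 >/dev/null
python3 -m crank '[[0,0,0,0],[0,0,0,0],[0,0,0,0],[0,0,0,0],[0,0,0,0]]' 
python3 go.py
python3 -m crank '[[0,0,-0.08,0],[0,0,-0.16,0],[0,0,-0.24,0],[0,0,-0.3,0],[0,0,-0.3,0]]'
python3 -m crank '[[0,0,0,0],[0,0,0,0]]'>/dev/null
python3 go.py 0.42 0.19 0.15 18.9
```

```text
clock: 3.23
position: [0.5033, -0.306, 0.033]
ee_rot: [1.0, 0.025, 0.0, 0.0]
ft_force: [-0.4, 0.7, 5.8]
grip_width: 0.177
grasp_force: 50.4
pos [ 0.5033 -0.306   0.033 ] ang -87.17 tilt [ 0.001 -0.001 -1.   ] F [-0.4  0.7  5.8] t 3.23 w 0.177 gf 50.4 j [ 0.79  0.5  -0.39  1.75  0.23  0.94 -1.22]
clock: 3.65
position: [0.5048, -0.3068, 0.1574]
ee_rot: [1.0, 0.025, 0.003, 0.002]
ft_force: [0.4, -0.3, -1.2]
grip_width: 0.18
grasp_force: 49.8
pos [ 0.5019 -0.3055  0.1508] ang -87.19 tilt [-0.002  0.001 -1.   ] F [-0.2 -0.6 -3.7] t 3.82 w 0.177 gf 49.7 j [ 0.81  0.36 -0.42  1.66  0.16  1.16 -1.17]
ROW [-0.1437 -1.2474  0.0037] -1.7681 rows 15.0
```

```bash
python3 -m crank '[[-0.01,-0.1,0,-0.118],[-0.023,-0.2,0,-0.236],[-0.035,-0.3,0,-0.354],[-0.046,-0.4,0,-0.472],[-0.058,-0.5,0,-0.59]]'>/dev/null
python3 go.py 0.41 0.206 0.15 18.9
```

```text
pos [ 0.468  -0.1054  0.1505] ang -51.45 tilt [-0.003  0.001 -1.   ] F [ 1.5  1.  -2.2] t 4.23 w 0.174 gf 49.8 j [ 0.73  0.15 -0.64  1.93  0.1   1.1  -0.85]
ROW [ 0.3717 -0.6991  0.0022] -1.1724 rows 10.0
```

```bash
python3 -m crank '[[0.04,-0.075,0,-0.118],[0.1,-0.17,0,-0.236],[0.14,-0.27,0,-0.354],[0.19,-0.36,0,-0.472],[0.23,-0.43,0,-0.59]]'>/dev/null
python3 go.py 0.41 0.206 0.15 18.9
```

```text
pos [0.4335 0.0869 0.1509] ang -15.98 tilt [-0.002 -0.    -1.   ] F [ 0.3  0.4 -2.3] t 4.65 w 0.177 gf 49.8 j [ 0.55  0.08 -0.86  2.    0.07  1.09 -0.62]
ROW [ 0.2699 -0.1385  0.0024] -0.5814 rows 5.0
```

```bash
python3 -m crank '[[0.07,-0.035,0,-0.118],[0.14,-0.07,0,-0.236],[0.2,-0.1,0,-0.354],[0.25,-0.13,0,-0.472],[0.27,-0.138,0,-0.581]]'>/dev/null
python3 -m crank '[[0,0,0,0],[0,0,0,0],[0,0,0,0],[0,0,0,0]]'>/dev/null
python3 go.py 0.4104 0.2059 0.15 18.9
python3 - <<'E'
from h import *
c=snap('wrist','w2')
s=np.radians(108.9);d=np.array([np.cos(s),np.sin(s),0]);n=np.array([.4104,.2059,.03])
for k in(-.095,0,.095):print(w2px(c,n+k*d))
E
```

```text
pos [0.4133 0.2027 0.1518] ang 18.23 tilt [-0.001 -0.001 -1.   ] F [ 0.1 -0.9 -2.9] t 5.4 w 0.181 gf 49.8 j [ 0.4   0.16 -1.01  1.96  0.15  1.11 -0.35]
ROW [ 0.0098 -0.0043  0.0045] -0.0111 rows 1.0
[278.81771243 318.06389442]
[277.2885718  199.59749131]
[275.42949561  55.57014323]
```

View pics/w2.png

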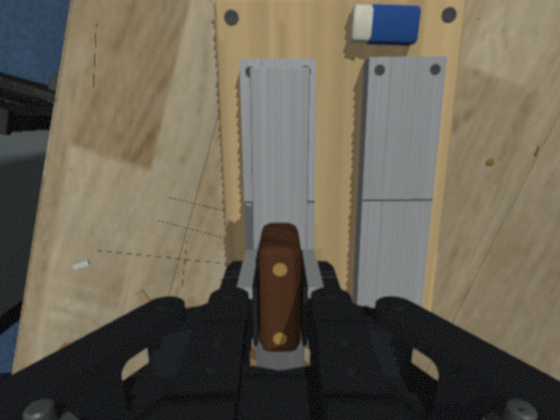

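The wrist view shows the near plate's left end at (241..316,60) and its scribe at (245..315,202). The far plate's scribe is at (358..433,200) and its left end at (363..446,58). The bar is held straight.

Run:
```python
from h import *
c=load('w2')
for a,b in(((278.5,59.5),(280,202)),((404.5,58),(395.5,200))):
    a,b=px2w(c,a,.03),px2w(c,b,.03);print(b,np.linalg.norm(a-b),np.degrees(np.arctan2(*(a-b)[1::-1])))
# bar end: underside .018+... held: bar top at TCP-.018-ish
z=.1518-.032+.008
print(px2w(c,(279.5,66.5),z), px2w(c,(280,270),.1518+.01))
o=readout.get_obs();print(o['position'])
```

```text
[0.41278117 0.20483482 0.03      ] 0.09441188718582195 108.8794199347189
[0.49023834 0.23198147 0.03      ] 0.09383697392569698 109.58353947852643
[0.38786623 0.27955595 0.1278    ] [0.41015759 0.21274381 0.1618    ]
[0.41334849 0.2028653  0.15198629]
```

```bash
python3 go.py 0.411 0.2067 0.08 19
```

```text
pos [0.4133 0.2029 0.152 ] ang 18.27 tilt [-0.001 -0.001 -1.   ] F [-0.5 -0.7 -3.3] t 5.45 w 0.179 gf 49.8 j [ 0.4   0.16 -1.01  1.96  0.15  1.11 -0.35]
ROW [ 0.011  -0.0024  0.18  ] -0.0121 rows 2.0
```

```bash
python3 -m crank '[[0.011,-0.002,0.06,-0.012],[0.011,-0.002,0.12,-0.012],[0.011,-0.002,0.17,-0.012],[0.011,-0.002,0.18,-0.012],[0.011,-0.002,0.18,-0.012]]'>/dev/null
python3 -m crank '[[0,0,0,0],[0,0,0,0],[0,0,0,0],[0,0,0,0],[0,0,0,0]]'>/dev/null
python3 go.py 0.411 0.2067 0.068 19
```

```text
pos [0.4114 0.208  0.0809] ang 19.19 tilt [ 0.001 -0.    -1.   ] F [-0.2 -0.4 -2.7] t 6.28 w 0.178 gf 49.7 j [ 0.32  0.28 -0.97  2.02  0.28  0.97 -0.46]
ROW [-0.0026 -0.0021  0.0324] 0.0031 rows 1.0
```

```bash
python3 -m crank '[[-0.002,-0.001,0.015,0.003],[-0.002,-0.001,0.03,0.003],[-0.002,-0.001,0.035,0.003],[-0.002,-0.001,0.035,0.003],[-0.002,-0.001,0.035,0.003]]'>/dev/null
python3 go.py 0.411 0.2067 0.068 19
python3 -m crank '[[0,0,0.003,0],[0,0,0.003,0],[0,0,0.003,0],[0,0,0.003,0]]'>/dev/null
python3 go.py 0.411 0.2067 0.063 19
```

```text
pos [0.4107 0.2071 0.0661] ang 19.04 tilt [-0.001 -0.    -1.   ] F [-0.2 -0.2 -2.7] t 6.7 w 0.174 gf 49.9 j [ 0.31  0.31 -0.95  2.04  0.31  0.94 -0.48]
ROW [-0.0013  0.0004 -0.0048] 0.0007 rows 1.0
pos [0.411  0.2071 0.0653] ang 19.02 tilt [ 0. -0. -1.] F [-0.3 -0.4 -3.1] t 7.03 w 0.179 gf 49.9 j [ 0.3   0.31 -0.95  2.04  0.31  0.94 -0.48]
ROW [-0.001  -0.0003  0.0057] 0.0004 rows 1.0
```

```bash
python3 -m crank '[[0,0,0.0025,0],[0,0,0.0025,0],[0,0,0.0025,0],[0,0,0.0025,0]]'>/dev/null
python3 go.py
python3 -m crank '[[0,0,0.0025,0],[0,0,0.0025,0],[0,0,0.0025,0],[0,0,0.0025,0]]'>/dev/null
python3 go.py
```

```text
pos [0.4111 0.2072 0.0646] ang 19.02 tilt [ 0. -0. -1.] F [-2.2 -0.8  4.9] t 7.37 w 0.174 gf 50.9 j [ 0.3   0.31 -0.95  2.04  0.32  0.94 -0.48]
pos [0.4112 0.2073 0.0645] ang 19.02 tilt [ 0.001 -0.001 -1.   ] F [-8.4 -4.7 22.1] t 7.7 w 0.182 gf 53.5 j [ 0.3   0.31 -0.95  2.04  0.32  0.94 -0.48]
```

```bash
python3 -m crank '[[0,0,-0.003,0],[0,0,-0.003,0],[0,0,-0.003,0],[0,0,-0.003,0]]'>/dev/null
python3 go.py
python3 -m crank '[[0,0,0,0],[0,0,0,0],[0,0,0,0],[0,0,0,0],[0,0,0,0]]' 0 >/dev/null
python3 go.py
python3 -m crank '[[0,0,-0.08,0],[0,0,-0.16,0],[0,0,-0.22,0],[0,0,-0.22,0],[0,0,-0.22,0]]'>/dev/null
python3 -m crank '[[0,0,0,0],[0,0,0,0],[0,0,0,0],[0,0,0,0],[0,0,0,0]]' -1 >/dev/null
python3 -c "
from h import *
c=snap('wrist','w3');snap('scene','s3')
s=np.radians(109);d=np.array([np.cos(s),np.sin(s),0]);n=np.array([.411,.2055,.04])
for k in(-.085,-.07,0,.07,.085):print(w2px(c,n+k*d))
print(n+.075*d,n-.075*d)"
python3 go.py 0.3866 0.2764 0.075 19
```

```text
pos [0.4112 0.2072 0.0646] ang 19.02 tilt [ 0.001  0.    -1.   ] F [-1.8 -0.6  5.9] t 8.03 w 0.178 gf 50.9 j [ 0.3   0.31 -0.95  2.04  0.32  0.94 -0.48]
pos [0.4109 0.2071 0.0643] ang 19.03 tilt [-0. -0. -1.] F [-1.2 -0.3 -0.9] t 8.45 w 0.501 gf 0.0 j [ 0.3   0.31 -0.95  2.04  0.32  0.94 -0.48]
[279.37272784 320.28178523]
[279.39685945 302.31042006]
[279.51958718 210.91225494]
[279.66191835 104.91496347]
[279.69542722  79.96013802]
[0.38658239 0.27641389 0.04      ] [0.43541761 0.13458611 0.04      ]
pos [0.4108 0.2071 0.1521] ang 19.03 tilt [-0.001 -0.    -1.   ] F [-0.6  0.5 -0.1] t 9.38 w -0.002 gf 0.0 j [ 0.41  0.16 -1.02  1.96  0.15  1.11 -0.34]
ROW [ 0.1835 -0.0005  0.1928] 0.0005 rows 3.0
```

View pics/w3.png

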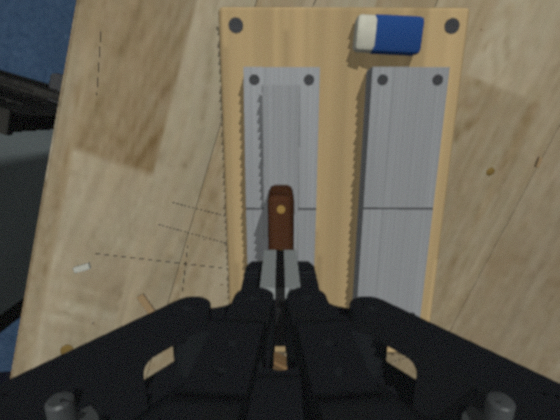

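```bash
python3 -m crank '[[0.1,0,0,0],[0.168,-0.002,0.06,0],[0.168,-0.002,0.12,0],[0.168,-0.002,0.19,0],[0.168,-0.002,0.19,0]]'>/dev/null
python3 -m crank '[[0,0,0,0],[0,0,0,0],[0,0,0,0],[0,0,0,0],[0,0,0,0]]' >/dev/null
python3 go.py 0.3883 0.2717 0.062 19
```

```text
pos [0.389  0.2704 0.0774] ang 18.98 tilt [ 0.002  0.    -1.   ] F [ 0.3 -0.7  0. ] t 10.22 w -0.001 gf 0.0 j [ 0.19  0.34 -1.    2.    0.34  0.98 -0.64]
ROW [ 0.0037 -0.0008  0.0385] -0.0003 rows 1.0
```

```bash
python3 -m crank '[[0.003,0,0.02,0],[0.003,0,0.042,0],[0.003,0,0.042,0],[0.003,0,0.042,0],[0.003,0,0.042,0]]'>/dev/null
python3 go.py
python3 -m crank '[[0,0,0.005,0],[0,0,0.005,0],[0,0,0.005,0]]'>/dev/null; python3 go.py|cut -c1-90
python3 -m crank '[[0,0,0.004,0],[0,0,0.004,0],[0,0,0.004,0]]'>/dev/null; python3 go.py|cut -c1-90
```

```text
pos [0.3877 0.2715 0.0594] ang 19.04 tilt [-0.001 -0.    -1.   ] F [ 1.5 -0.2  0.3] t 10.63 w 0.0 gf 0.0 j [ 0.17  0.37 -0.98  2.01  0.38  0.95 -0.67]
pos [0.3879 0.2715 0.0576] ang 19.02 tilt [ 0. -0. -1.] F [ 0.   0.8 -0.1] t 10.88 w -0.0 
pos [0.3879 0.2714 0.0559] ang 19.02 tilt [ 0. -0. -1.] F [-0.1  0.2 -0.1] t 11.13 w 0.001
```

```bash
python3 -m crank '[[0,0,0.002,0],[0,0,0.002,0],[0,0,0.002,0]]'>/dev/null; python3 go.py|cut -c1-90
python3 -m crank '[[0,0,0.002,0],[0,0,0.002,0],[0,0,0.002,0]]'>/dev/null; python3 go.py|cut -c1-90
```

```text
pos [0.3879 0.2715 0.0551] ang 19.02 tilt [ 0. -0. -1.] F [ 0.2  0.5 -0. ] t 11.38 w 0.002
pos [0.388  0.2715 0.0546] ang 19.02 tilt [ 0. -0. -1.] F [-0.8 -0.3  3.9] t 11.63 w 0.0 g
```

```bash
python3 -m crank '[[0,0,0.0012,0],[0,0,0.0012,0],[0,0,0.0012,0],[0,0,0.0012,0],[0,0,0.0012,0]]'>/dev/null; python3 go.py|cut -c1-90
python3 -m crank '[[0,0,0,0],[0,0,0,0],[0,0,0,0],[0,0,0,0],[0,0,0,0]]'>/dev/null; python3 go.py|cut -c1-90
python3 -m crank '[[0,0,0,0],[0,0,0,0],[0,0,0,0],[0,0,0,0],[0,0,0,0]]'>/dev/null; python3 go.py|cut -c1-90
```

```text
pos [0.388  0.2715 0.0544] ang 19.02 tilt [ 0.    -0.001 -1.   ] F [-3.4 -2.3 11.7] t 12.0
pos [0.388  0.2716 0.0545] ang 19.03 tilt [ 0.001 -0.    -1.   ] F [-2.9 -2.5 11.9] t 12.4
pos [0.388  0.2716 0.0544] ang 19.03 tilt [ 0. -0. -1.] F [-3.4 -2.8 11. ] t 12.88 w -0.00
```

```bash
python3 -m crank '[[0,0,0,0],[0,0,0,0],[0,0,-0.05,0],[0,0,-0.15,0],[0,0,-0.15,0]]'>/dev/null
python3 -m crank '[[-0.09,0,0,0],[-0.18,0,0,0],[-0.27,0,0,0],[-0.36,0,0,0],[-0.36,0,0,0]]'>/dev/null
python3 -m crank '[[0,0,0.05,0],[0,0,0.12,0],[0,0,0.12,0],[0,0,0.12,0],[0,0,0.12,0]]'>/dev/null
python3 go.py 0.4351 0.1355 0.061 19
```

```text
pos [0.435  0.136  0.0669] ang 19.07 tilt [ 0.     0.001 -1.   ] F [-0.2  0.7 -0.1] t 14.13 w 0.002 gf 0.0 j [ 0.47  0.29 -0.95  2.05  0.3   0.94 -0.3 ]
ROW [-0.0013 -0.0003  0.0147] 0.0012 rows 1.0
```

```bash
s(){ python3 go.py|cut -c1-88; }
python3 -m crank '[[0,0,0.012,0],[0,0,0.012,0],[0,0,0.012,0]]'>/dev/null; s
python3 -m crank '[[0,0,0.003,0],[0,0,0.003,0],[0,0,0.003,0]]'>/dev/null; s
python3 -m crank '[[0,0,0.003,0],[0,0,0.003,0],[0,0,0.003,0]]'>/dev/null; s
python3 -m crank '[[0,0,0.003,0],[0,0,0.003,0],[0,0,0.003,0]]'>/dev/null; s
python3 -c "
from h import *
snap('wrist','w4')"
```

```text
pos [0.4351 0.1354 0.0616] ang 19.03 tilt [ 0.001 -0.    -1.   ] F [ 0.6 -0.4  0.4] t 14
pos [0.4349 0.1353 0.06  ] ang 19.02 tilt [ 0. -0. -1.] F [0.1 0.  0.2] t 14.63 w -0.001
pos [0.4348 0.1353 0.0586] ang 19.02 tilt [-0. -0. -1.] F [ 0.9 -0.5 -0.1] t 14.88 w 0.0
pos [0.4348 0.1353 0.0574] ang 19.02 tilt [-0. -0. -1.] F [0.5 0.3 0.2] t 15.13 w -0.001
```

View pics/w4.png

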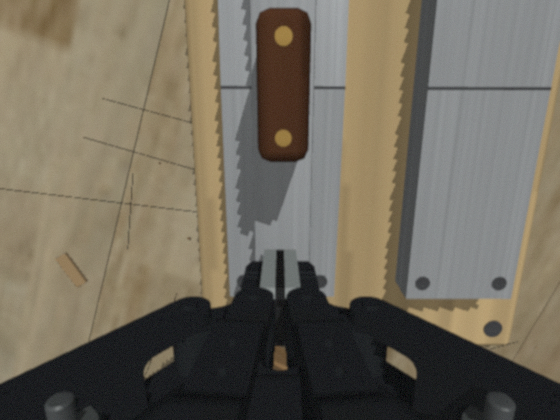

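The fingers stand over the bar's right end at about (280,260), with the grip behind at (284,85). I'll keep stepping down, and each reading will show whether the end gives way.

```bash
s(){ python3 go.py|cut -c1-88; }
python3 -m crank '[[0,0,0.002,0],[0,0,0.002,0],[0,0,0.002,0]]'>/dev/null; s
python3 -m crank '[[0,0,0.002,0],[0,0,0.002,0],[0,0,0.002,0]]'>/dev/null; s
python3 -m crank '[[0,0,0.0018,0],[0,0,0.0018,0],[0,0,0.0018,0]]'>/dev/null; s
```

```text
pos [0.4348 0.1353 0.0567] ang 19.02 tilt [-0. -0. -1.] F [-0.4  0.3 -0.3] t 15.43 w 0.0
pos [0.4348 0.1353 0.0559] ang 19.02 tilt [-0. -0. -1.] F [-1.3  0.3  0.1] t 15.68 w 0.0
pos [0.4348 0.1353 0.0552] ang 19.02 tilt [-0. -0. -1.] F [-0.1 -0.3  0.1] t 15.93 w 0.0
```

```bash
s(){ python3 go.py|cut -c1-88; }
python3 -m crank '[[0,0,0.0018,0],[0,0,0.0018,0],[0,0,0.0018,0]]'>/dev/null; s
python3 -m crank '[[0,0,0.0008,0],[0,0,0.0008,0],[0,0,0.0008,0]]'>/dev/null; s
```

```text
pos [0.4349 0.1353 0.0544] ang 19.02 tilt [ 0. -0. -1.] F [-0.3 -0.6  1.2] t 16.18 w -0.
pos [0.4349 0.1354 0.0543] ang 19.03 tilt [ 0. -0. -1.] F [-0.5 -1.5  3.7] t 16.43 w -0.
```

```bash
s(){ python3 go.py|cut -c1-88; }
python3 -m crank '[[0,0,0.001,0],[0,0,0.001,0],[0,0,0.001,0],[0,0,0.001,0],[0,0,0.001,0]]'>/dev/null; s
python3 -m crank '[[0,0,0,0],[0,0,0,0],[0,0,0,0],[0,0,0,0],[0,0,0,0]]'>/dev/null; s
python3 -m crank '[[0,0,0,0],[0,0,0,0],[0,0,0,0],[0,0,0,0],[0,0,0,0]]'>/dev/null; s
python3 -c "
from h import *
snap('wrist','w5');snap('scene','s5')
a,b=load('w4'),load('w5')
print(a['tvec'],b['tvec'],-cv2.Rodrigues(b['rvec'])[0].T@b['tvec'].ravel())
o=np.hstack([x['color'][0:190,190:360,::-1] for x in(a,b)])
cv2.imwrite('pics/cmp.png',cv2.resize(o,None,fx=2.3,fy=2.3,interpolation=cv2.INTER_CUBIC))
"
```

```text
pos [0.4349 0.1354 0.0542] ang 19.02 tilt [ 0. -0. -1.] F [-3.7 -1.2 11.1] t 16.85 w -0.
pos [0.4349 0.1354 0.0541] ang 19.02 tilt [ 0. -0. -1.] F [-3.2 -2.1  9.9] t 17.27 w -0.
pos [0.4349 0.1354 0.0542] ang 19.02 tilt [ 0. -0. -1.] F [-3.4 -1.3 10. ] t 17.68 w -0.
[-4.55145270e-01  3.57194280e-04  1.88778832e-01] [-0.45532383  0.00119331  0.18554991] [0.414158   0.19544025 0.17895877]
```

View pics/cmp.png

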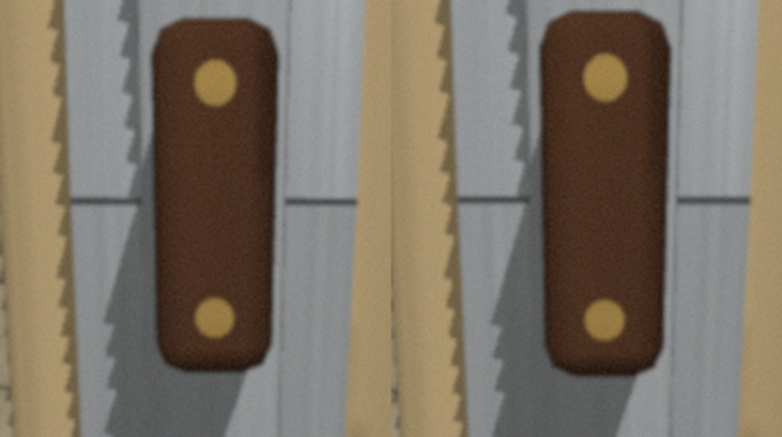

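```bash
python3 -m crank '[[0,0,0,0],[0,0,-0.05,0],[0,0,-0.15,0],[0,0,-0.24,0],[0,0,-0.24,0]]'>/dev/null
python3 -m crank '[[0.06,0,0,0],[0.12,0,0,0],[0.18,0,0,0],[0.18,0,0,0],[0.18,0,0,0]]' 0 >/dev/null
python3 -c "
from h import *
s=np.radians(109);d=np.array([np.cos(s),np.sin(s),0])
for f,vs in(('w4',(83,318,201)),('w5',(77,320,200))):
    c=load(f); print(f,[round(float((px2w(c,(190+214/2.3,v/2.3),z)-[.411,.2055,0])@d)*1e3,2) for v,z in zip(vs,(.072,.072,.03))])
c=snap('wrist','w6')
o=np.hstack([x['color'][:,180:380,::-1] for x in(load('w3'),c)]);cv2.imwrite('pics/cmp2.png',cv2.resize(o,None,fx=1.4,fy=1.4))
"; python3 go.py
```

```text
w4 [10.38, -18.04, -0.65]
w5 [10.41, -18.08, -0.72]
pos [0.4113 0.2033 0.1495] ang 19.08 tilt [-0. -0. -1.] F [ 0.9 -0.5  0. ] t 18.67 w 0.503 gf 0.0 j [ 0.45  0.17 -1.06  1.96  0.17  1.1  -0.35]
```

Grip rivets don't move during the right press (w4 against w5). To find the bar's actual lean, I'll triangulate its left end from two wrist poses.

```bash
python3 -m crank '[[-0.08,0,0,0],[-0.15,0,-0.01,0],[-0.15,0,-0.01,0],[-0.15,0,-0.01,0],[-0.15,0,-0.01,0]]' >/dev/null; python3 -c "
from h import *
c=snap('wrist','w7')
n=np.array([.411,.2055,.038]);s=np.radians(109);d=np.array([np.cos(s),np.sin(s),0])
out=[]
for x in(load('w6'),c):
    u=w2px(x,n+.083*d);print(u); x0,y0=int(u[0])-50,max(0,int(u[1])-50);print(x0,y0)
    out.append(cv2.resize(np.ascontiguousarray(x['color'][y0:y0+140,x0:x0+100,::-1]),(400,560),interpolation=cv2.INTER_CUBIC))
cv2.imwrite('pics/cmp3.png',np.hstack(out))
"; python3 go.py
```

```text
[280.9275373  78.9511769]
230 28
[280.16147637 -31.11436521]
230 0
pos [0.4308 0.1468 0.1536] ang 19.01 tilt [-0.  0. -1.] F [0.2 0.9 0.1] t 19.13 w 0.502 gf 0.0 j [ 0.56  0.14 -1.03  1.97  0.13  1.11 -0.19]
```

View pics/cmp3.png

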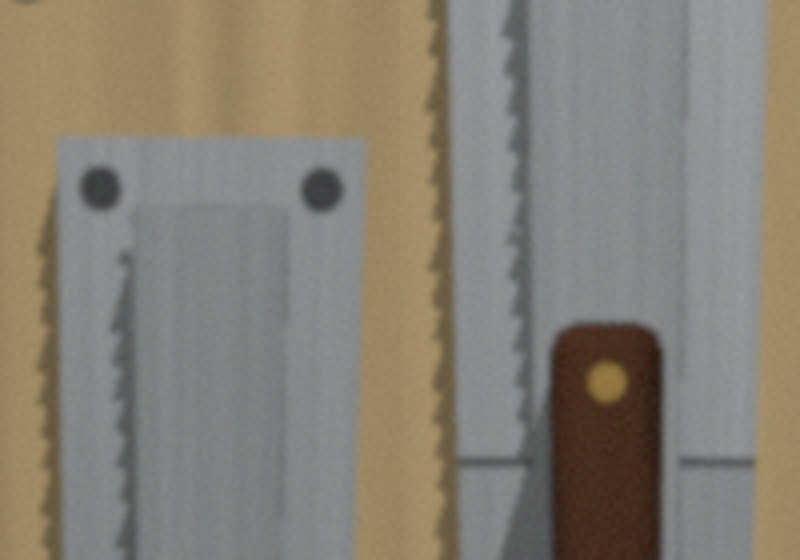

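```bash
python3 -m crank '[[0.045,0,0.1,0],[0.045,0,0.18,0],[0.045,0,0.22,0],[0.045,0,0.22,0],[0.045,0,0.22,0]]' -1 >/dev/null;python3 -m crank '[[0,0,0.01,0],[0,0,0.01,0],[0,0,0.01,0]]'>/dev/null; python3 go.py 0.4247 0.1657 0.058 19
```

```text
pos [0.4257 0.1638 0.0627] ang 19.0 tilt [ 0.002 -0.    -1.   ] F [ 0.2 -0.2  1. ] t 19.8 w 0.003 gf 0.0 j [ 0.43  0.31 -0.98  2.05  0.33  0.94 -0.39]
ROW [ 0.0054 -0.0009  0.0117] 0.0001 rows 1.0
```

```bash
s(){ python3 go.py|cut -c1-88; }
python3 -m crank '[[0,0,0.012,0],[0,0,0.012,0],[0,0,0.012,0],[0,0,0.012,0]]'>/dev/null; s
python3 -m crank '[[0,0,0.002,0],[0,0,0.002,0],[0,0,0.002,0]]'>/dev/null; s
python3 -m crank '[[0,0,0.0015,0],[0,0,0.0015,0],[0,0,0.0015,0]]'>/dev/null; s
python3 -m crank '[[0,0,0.0015,0],[0,0,0.0015,0],[0,0,0.0015,0]]'>/dev/null; s
```

```text
pos [0.4251 0.1637 0.057 ] ang 19.02 tilt [ 0. -0. -1.] F [ 0.4 -0.2  1.1] t 20.13 w -0.
pos [0.425  0.1637 0.0561] ang 19.02 tilt [ 0. -0. -1.] F [-0.5  0.3  0.6] t 20.38 w 0.0
pos [0.4251 0.1637 0.0555] ang 19.02 tilt [ 0. -0. -1.] F [-1.3  0.8  0.6] t 20.63 w -0.
pos [0.4251 0.1637 0.0553] ang 19.02 tilt [ 0. -0. -1.] F [-2.4 -0.9  8.1] t 20.88 w -0.
```

Pressing 30 mm nearer the middle stops about 1.1 mm higher than at the end, which is a lean of about 0.04 rad. The bar also touched down 31.6 mm above worktop level when placed. So it rocks, and the near plate is the bowed one. Next I'll carry it to the far plate.

```bash
python3 -m crank '[[0,0,-0.06,0],[0,0,-0.16,0],[0,0,-0.2,0],[0,0,-0.2,0],[0,0,-0.2,0]]' 0 >/dev/null
python3 -m crank '[[0.06,0,0,0],[0.115,0,0,0],[0.115,0,0,0],[0.115,0,0,0],[0.115,0,0,0]]'>/dev/null; python3 go.py 0.4111 0.2072 0.066 19
```

```text
pos [0.4097 0.2066 0.134 ] ang 19.03 tilt [-0.002 -0.001 -1.   ] F [ 0.7 -0.5 -0.4] t 21.72 w 0.499 gf 0.0 j [ 0.44  0.2  -1.07  1.98  0.2   1.08 -0.39]
ROW [0.0002 0.0042 0.17  ] 0.0006 rows 2.0
```

```bash
python3 -m crank '[[0,0.003,0.06,0],[0,0.003,0.12,0],[0,0.003,0.17,0],[0,0.003,0.17,0],[0,0.003,0.17,0]]' >/dev/null
python3 -m crank '[[0,0,0,0],[0,0,0,0],[0,0,0,0],[0,0,0,0]]'>/dev/null; python3 go.py 0.4111 0.2072 0.066 19
```

```text
pos [0.4118 0.2076 0.0677] ang 19.0 tilt [ 0.002 -0.    -1.   ] F [-0.3  0.1  0. ] t 22.47 w 0.495 gf 0.0 j [ 0.35  0.33 -1.01  2.03  0.34  0.96 -0.5 ]
ROW [-0.0003 -0.0019  0.0043] 0.0 rows 1.0
```

```bash
python3 -m crank '[[0,-0.002,0.003,0],[0,-0.002,0.003,0],[0,-0.002,0.003,0],[0,-0.002,0.003,0],[0,-0.002,0.003,0]]' -1 40 >/dev/null
python3 -m crank '[[0,0,0,0],[0,0,0,0],[0,0,0,0],[0,0,0,0]]'>/dev/null; python3 go.py
python3 -m crank '[[0,0,-0.03,0],[0,0,-0.08,0],[0,0,-0.1,0],[0,0,-0.1,0],[0,0,-0.1,0]]' >/dev/null
python3 go.py 0.4898 0.2367 0.105 19
```

```text
pos [0.4104 0.2072 0.0659] ang 19.02 tilt [-0. -0. -1.] F [-1.7 -1.6  5.5] t 23.22 w 0.182 gf 42.4 j [ 0.35  0.33 -1.01  2.04  0.34  0.95 -0.5 ]
pos [0.4107 0.207  0.1059] ang 18.99 tilt [ 0.001 -0.    -1.   ] F [-0.9 -0.4 -2. ] t 23.63 w 0.177 gf 41.4 j [ 0.41  0.26 -1.05  2.    0.26  1.02 -0.44]
ROW [0.0058 0.2111 0.0023] -0.0002 rows 3.0
```

```bash
python3 -m crank '[[0.005,0.07,0,0],[0.006,0.14,0,0],[0.006,0.211,0,0],[0.006,0.211,0,0],[0.006,0.211,0,0]]' >/dev/null
python3 -m crank '[[0,0,0.05,0],[0,0,0.085,0],[0,0,0.085,0],[0,0,0.085,0],[0,0,0.085,0]]'>/dev/null
python3 -m crank '[[0,0,0,0],[0,0,0,0],[0,0,0,0]]'>/dev/null
python3 go.py 0.4898 0.2367 0.067 19
```

```text
pos [0.4898 0.2371 0.0723] ang 19.01 tilt [ 0.001  0.    -1.   ] F [-0.3 -0.5 -2.9] t 24.72 w 0.177 gf 41.4 j [ 0.23  0.5  -0.93  1.83  0.46  1.05 -0.54]
ROW [-0.001  -0.0002  0.0133] 0.0002 rows 1.0
```

```bash
s(){ python3 go.py|cut -c1-88; }
python3 -m crank '[[-0.001,0,0.011,0],[-0.001,0,0.011,0],[-0.001,0,0.011,0]]'>/dev/null; s
python3 -m crank '[[0,0,0.002,0],[0,0,0.002,0],[0,0,0.002,0]]'>/dev/null; s
python3 -m crank '[[0,0,0.002,0],[0,0,0.002,0],[0,0,0.002,0]]'>/dev/null; s
python3 -m crank '[[0,0,0.002,0],[0,0,0.002,0],[0,0,0.002,0]]'>/dev/null; s
```

```text
pos [0.4895 0.2366 0.0671] ang 19.02 tilt [-0. -0. -1.] F [ 0.   0.1 -2.9] t 24.97 w 0.1
pos [0.4896 0.2368 0.0667] ang 19.03 tilt [ 0. -0. -1.] F [-0.   0.7  0.2] t 25.22 w 0.1
pos [0.4896 0.2371 0.066 ] ang 19.04 tilt [ 0.  0. -1.] F [-2.7  1.1  3.8] t 25.47 w 0.1
pos [0.4896 0.2373 0.0652] ang 19.05 tilt [ 0.     0.001 -1.   ] F [-1.7  3.   4.4] t 25
```

```bash
s(){ python3 go.py|cut -c1-88; }
python3 -m crank '[[0,0,0.002,0],[0,0,0.002,0],[0,0,0.002,0]]'>/dev/null; s
python3 -m crank '[[0,0,0.0015,0],[0,0,0.0015,0],[0,0,0.0015,0]]'>/dev/null; s
```

```text
pos [0.4897 0.2371 0.0643] ang 19.04 tilt [ 0.  0. -1.] F [-0.8  3.6  4.5] t 25.97 w 0.1
pos [0.4897 0.237  0.0641] ang 19.03 tilt [ 0.001  0.    -1.   ] F [-2.9  2.8 10.2] t 26
```

```bash
python3 -m crank '[[0,0,-0.001,0],[0,0,-0.001,0],[0,0,-0.001,0],[0,0,-0.001,0],[0,0,-0.001,0]]' 0 >/dev/null
python3 -m crank '[[0,0,-0.08,0],[0,0,-0.16,0],[0,0,-0.22,0],[0,0,-0.22,0],[0,0,-0.22,0]]'>/dev/null
python3 -m crank '[[-0.04,0,0,0],[-0.04,0,0,0],[-0.04,0,0,0],[-0.04,0,0,0],[-0.04,0,0,0]]' -1 >/dev/null
python3 go.py
python3 -c "
from h import *
c=snap('wrist','w8');cv2.imwrite('pics/w8c.png',cv2.resize(c['color'][0:290,180:380,::-1],None,fx=2,fy=2,interpolation=cv2.INTER_CUBIC))"
```

```text
pos [0.4943 0.2222 0.1515] ang 19.06 tilt [-0.001  0.    -1.   ] F [-0.3  0.6  0.1] t 27.47 w 0.002 gf 0.0 j [ 0.32  0.39 -0.99  1.76  0.36  1.18 -0.44]
```

View pics/w8c.png

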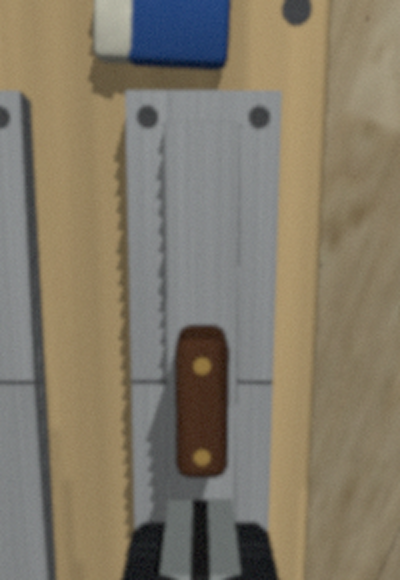

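The bar's left end is at row 60.5 and the plate's at 45.5. The scribe is at row 190.5 and the rivets at 183 and 228.5. Sideways, the bar's centre is at column 203.5 of the crop and the plate's at 203, so it is centred.

```bash
python3 -c "
from h import *
c=load('w8');s=np.radians(109);d=np.array([np.cos(s),np.sin(s),0])
g=lambda v,z:float((px2w(c,(281.5,v),z)-[.4904,.2329,0])@d)*1e3
print('plate end',g(45.5,.03),'scribe',g(190.5,.03),'bar end',g(60.5,.038),'rivets',g(183,.072),g(228.5,.072))"; python3 go.py 0.4660 0.3009 0.08 19
```

```text
plate end 93.54238658246602 scribe -0.6920828787838985 bar end 83.59322543180716 rivets 12.756416489512583 -15.04401175869536
pos [0.4943 0.2222 0.1516] ang 19.07 tilt [-0.001  0.    -1.   ] F [ 0.1  0.6 -0.7] t 27.52 w -0.002 gf 0.0 j [ 0.32  0.39 -0.99  1.76  0.36  1.18 -0.44]
ROW [ 0.2089 -0.0025  0.1791] 0.0012 rows 3.0
```

```bash
python3 -m crank '[[0.08,0,0,0],[0.16,0,0,0],[0.207,-0.001,0.05,0],[0.207,-0.001,0.1,0],[0.207,-0.001,0.18,0]]'>/dev/null
python3 -m crank '[[0,0,0.04,0],[0,0,0.04,0],[0,0,0.04,0],[0,0,0.04,0],[0,0,0.04,0]]' >/dev/null
python3 go.py 0.467 0.301 0.06 19
```

```text
pos [0.4681 0.3004 0.0655] ang 19.02 tilt [ 0.002  0.001 -1.   ] F [ 0.4 -0.4  1.2] t 28.35 w -0.002 gf 0.0 j [ 0.1   0.54 -0.93  1.8   0.49  1.05 -0.68]
ROW [ 0.0023 -0.0022  0.0137] 0.0003 rows 1.0
```

```bash
s(){ python3 go.py|cut -c1-88; }
python3 -m crank '[[0,0,0.018,0],[0,0,0.018,0],[0,0,0.018,0],[0,0,0.018,0]]'>/dev/null; s
python3 -m crank '[[0,0,0.003,0],[0,0,0.003,0],[0,0,0.003,0]]'>/dev/null; s
python3 -m crank '[[0,0,0.002,0],[0,0,0.002,0],[0,0,0.002,0]]'>/dev/null; s
```

```text
pos [0.4675 0.2997 0.0568] ang 19.02 tilt [ 0. -0. -1.] F [-0.3  0.6  0.2] t 28.68 w -0.
pos [0.4674 0.2997 0.0555] ang 19.02 tilt [ 0. -0. -1.] F [0.7 0.7 0.4] t 28.93 w -0.001
pos [0.4675 0.2998 0.0552] ang 19.02 tilt [ 0. -0. -1.] F [-2.  -1.4  6.2] t 29.18 w -0.
```

```bash
s(){ python3 go.py|cut -c1-88; }
python3 -m crank '[[0,0,0.0006,0],[0,0,0.0006,0],[0,0,0.0006,0],[0,0,0.0006,0],[0,0,0.0006,0]]'>/dev/null; s
python3 -m crank '[[0,0,0,0],[0,0,0,0],[0,0,0,0],[0,0,0,0],[0,0,0,0]]'>/dev/null; s
python3 -m crank '[[0,0,0,0],[0,0,0,0],[0,0,0,0],[0,0,0,0],[0,0,0,0]]'>/dev/null; s
python3 -m crank '[[0,0,0,0],[0,0,0,0],[0,0,-0.05,0],[0,0,-0.15,0],[0,0,-0.15,0]]'>/dev/null
python3 -m crank '[[-0.09,0,0,0],[-0.18,0,0,0],[-0.27,0,0,0],[-0.358,0.001,0,0],[-0.358,0.001,0,0]]'>/dev/null
python3 -m crank '[[0,0,0.05,0],[0,0,0.12,0],[0,0,0.12,0],[0,0,0.12,0],[0,0,0.12,0]]'>/dev/null
python3 go.py 0.5138 0.1648 0.061 19
```

```text
pos [0.4675 0.2998 0.0552] ang 19.02 tilt [ 0. -0. -1.] F [-3.  -2.7  7.9] t 29.6 w 0.00
pos [0.4675 0.2998 0.0552] ang 19.02 tilt [ 0. -0. -1.] F [-3.5 -2.   8.1] t 30.02 w 0.0
pos [0.4675 0.2998 0.0552] ang 19.02 tilt [ 0.001 -0.    -1.   ] F [-2.7 -1.4  7.7] t 30
pos [0.5148 0.1653 0.0676] ang 19.06 tilt [ 0.001  0.001 -1.   ] F [ 0.5 -0.   0.4] t 31.68 w 0.005 gf 0.0 j [ 0.37  0.49 -0.92  1.84  0.45  1.03 -0.4 ]
ROW [-0.0003 -0.0028  0.0166] 0.0011 rows 1.0
```

```bash
s(){ python3 go.py|cut -c1-88; }
python3 -m crank '[[0,-0.002,0.022,0],[0,-0.002,0.022,0],[0,-0.002,0.022,0],[0,-0.002,0.022,0]]'>/dev/null; s
python3 -m crank '[[0,0,0.004,0],[0,0,0.004,0],[0,0,0.004,0],[0,0,0.004,0]]'>/dev/null; s
python3 -m crank '[[0,0,0.002,0],[0,0,0.002,0],[0,0,0.002,0]]'>/dev/null; s
```

```text
pos [0.5139 0.1643 0.0581] ang 19.03 tilt [ 0.001 -0.    -1.   ] F [ 1.2 -0.6 -0.7] t 32
pos [0.5138 0.1642 0.0562] ang 19.02 tilt [ 0. -0. -1.] F [ 0.3 -1.1  0.1] t 32.35 w 0.0
pos [0.5137 0.1642 0.0553] ang 19.02 tilt [-0. -0. -1.] F [0.7 0.1 0.7] t 32.6 w 0.0 gf
```

```bash
s(){ python3 go.py|cut -c1-88; }
python3 -m crank '[[0,0,0.0015,0],[0,0,0.0015,0],[0,0,0.0015,0]]'>/dev/null; s
python3 -m crank '[[0,0,0.0006,0],[0,0,0.0006,0],[0,0,0.0006,0]]'>/dev/null; s
```

```text
pos [0.5138 0.1643 0.0552] ang 19.02 tilt [ 0. -0. -1.] F [-2.3 -1.1  7.1] t 32.85 w 0.0
pos [0.5138 0.1643 0.0551] ang 19.02 tilt [ 0.    -0.001 -1.   ] F [-3.2 -2.3 10.4] t 33
```

```bash
s(){ python3 go.py|cut -c1-88; }
python3 -m crank '[[0,0,0,0],[0,0,0,0],[0,0,0,0],[0,0,0,0],[0,0,0,0]]'>/dev/null; s
python3 -m crank '[[0,0,0,0],[0,0,0,0],[0,0,0,0],[0,0,0,0],[0,0,0,0]]'>/dev/null; s
python3 -m crank '[[0,0,0,0],[0,0,0,0],[0,0,-0.05,0],[0,0,-0.15,0],[0,0,-0.23,0]]'>/dev/null
python3 -m crank '[[0.12,0,0,0],[0.12,0,0,0],[0.12,0,0,0],[0.12,0,0,0],[0.12,0,0,0]]'>/dev/null
python3 -m crank '[[0,0,0,0],[0,0,0,0],[0,0,0,0]]'>/dev/null; s
python3 - <<'E'
from h import *
c=snap('wrist','w9')
s=np.radians(109);d=np.array([np.cos(s),np.sin(s),0]);n=np.array([.4904,.2329,.0])
h=cv2.cvtColor(c['color'],cv2.COLOR_RGB2HSV)
# brass rivets on the grip: saturated bright spots near expected pixels
for k in(.0128,-.015):
    u=w2px(c,n+k*d+[0,0,.072]).astype(int); y0,x0=u[1]-18,u[0]-10
    p=h[y0:y0+36,x0:x0+20]; m=(p[...,1]>90)&(p[...,2]>110)
    v,w=np.nonzero(m); q=px2w(c,(x0+w.mean(),y0+v.mean()),.072)-n; print(len(v),q@d*1e3,q@[d[1],-d[0],0]*1e3)
E
```

```text
pos [0.5138 0.1642 0.0551] ang 19.02 tilt [ 0.    -0.001 -1.   ] F [-2.5 -1.6  9.9] t 33
pos [0.5138 0.1642 0.0551] ang 19.02 tilt [ 0.    -0.001 -1.   ] F [-3.7 -1.7  9.6] t 33
pos [0.4982 0.209  0.1462] ang 18.97 tilt [-0. -0. -1.] F [-0.2 -0.1 -0.3] t 35.02 w -0.
63 12.960241642743163 0.5533607521280671
52 -14.967208993553319 0.7078067335963801
```

The rivets are where they were before the presses, so the bar hasn't shifted and is still centred. Handing in.

```bash
python3 -c "
from workcell import manip; print(manip.hand_in())"
```

```text
the job is handed in; nothing more can be done
None
```

The straightedge rocked on the near plate, so that is the bowed one; it passed both end presses on the far plate without rocking, lies centred there to within about 1 mm, and the job was handed in at about 35 s.

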